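Engage the sieve shaker drive on the loaded side

TASK

On the bench stands a two-place sieve shaker with a stack of steel sieves on one of its plates and a brown reagent bottle parked on the other. Engage the drive on the sieves' side: lift the selector lever out of its middle notch, move it along its slot to the end notch on the side where the sieves stand, and leave it let go and fully down in that notch. Never put the lever over towards the bottle's side, and leave the sieves and the bottle standing where they are.

Things in the scene. Friction and masses are not known exactly. Their poses are not given: they have to be found in the camera images.
- shaker: Shaker, fixed: white base 270 (its x) by 500 mm (its y), top at 60 mm; a plate (top at 72 mm) at y = +185 and one at -185 mm. Origin: underside centre, on the bench; z up. Grey middle housing, top at 110 mm, has the lever's slot along y at x = 0 between two toothed rails (x = -22, +22 mm, top at 132 mm) with notches at y = -55, 0, +55 mm: 14 mm wide, flaring above 10 mm to 34 mm wide at the top.
- lever_knob (a point): Centre of the lever's upright round black knob, 28 mm across, 46 tall; 173 mm above the bench when down in a notch. Starts in the middle notch (y = 0). It only slides along the shaker's y (stops at +-61 mm) and lifts (0 to 40 mm). A cross pin holds it in the notch; lifted 22 mm or more (30 is ample) it slides free, under 2 N. A 3 to 6 N pull lowers it; let go within 12 mm of a notch, it drops in.
- sieve_stack (a point): Centre, half-way up, of the stack of three round steel sieves with brass seams and a lid, 94 mm across, 97 mm tall. Loose; it stands within 10 mm of the centre of one of the shaker's two plates (its +y or its -y end, differing between starts). Its yaw means nothing.
- bottle_mid (a point): Centre, half-way up, of the brown glass reagent bottle with a black cap, 68 mm across, 120 mm tall. Loose, parked within 10 mm of the centre of the shaker's other plate.
Not all that is in view belongs to the job. What is shaped like the part that bears bottle_mid but blue is not meant. What is shaped like the part that bears sieve_stack but green is not meant.

How it is judged:
By the outcome, as a careful person would: the job done as asked, in the order asked, and still so for the second after the job is handed in, with the robot touching nothing.
It also fails if it takes over 35 s, if anything falls off the work surface, if the arm or the gripper's body presses on something with over 40 N, if the wrist force passes 120 N, or if a joint passes its speed limit or range.

ROBOT

A 6-joint arm with a two-finger parallel gripper is mounted at the origin on the work surface. World frame = base frame: x ahead of the robot, y to its left, z up, the work surface at z = 0. Lengths are in m, angles in rad, forces in N, time in s.
With the tool pointing down it reaches from about 0.3 to 0.875 m from the base axis. Payload 6.4 kg.
Tool frame: the origin (TCP) lies between the finger pads; the fingertips stand 25 mm ahead of it and the grasp point (between the pads) lies 6 mm ahead of it; z points along the fingers, y is the line along which they close (so a half turn about z gives the same grasp; the last joint's range is limited). The gripper opens to 85 mm and grips with 20 to 120 N. Pads are 22 mm wide; open, the fingers measure 114 mm over their backs; the gripper's body (76 mm by 85 mm) begins 54 mm behind the grasp point. The pads swing forward as they close: fully open they stand 13 mm farther back than shut.
Start: joints at [-1.531, 0.181, 1.607, -0, 1.354, -0.206], TCP at [0.14, -0.558, 0.256] pointing down, gripper open.
Joint ranges: [-2.99, 2.99], [-0.89, 2.07], [0.3, 2.58], [-1.14, 4.28], [0, 2.63], [-3.12, 3.12]. Speed limits (rad/s): [2.57, 2.57, 3.01, 3.14, 3.14, 3.14].

INTERFACE

Orientations are given as a unit quaternion [w, x, y, z].
In Python, from bench import ctrl gives the robot as it stands.
- The arm moves only by the tool servo_tool, never from a script. Its argument "series" is text: rows parted by semicolons, each of 7 numbers parted by spaces: the gripper command: -1 is fully open, 1 is shut, values between are in proportion, then the shift along the tool's x, y, z in m, then the turn, a rotation vector about the tool's x, y, z in degrees. A call has 1 to 12 rows; each row is the pose to reach, as a shift and turn from the pose commanded when the call began, along the tool's axes at that moment; what a row does not reach only later rows make up. A row lasts 1/12 s, in which the tool goes at most 41.7 mm and 7.16 degrees, less where a joint would pass 70% of its speed; a pose out of reach is approached as far as the arm can. A call with a gripper value outside its range is refused whole. The fingers move at their own pace and stop on an object; the grip force is fixed at half the most. Time passes only in rows, so rows that repeat a pose let the fingers close. It gives the time, the measured TCP pose, the force, the opening and the grip force at its end, in the units of the state.
- ctrl.get_obs(): the state, without advancing time (a new reading comes with each control period).
- ctrl.camera(name): name is "scene" or "top"; returns a dict with "img" (420x560x3 uint8, red, green, blue), "z_map" (420x560 float32, m along the optical axis (not along the pixel's ray), 0 where there is no reading), "fovy" (degrees; the focal length in pixels is half the picture's height over the tangent of half this angle, whatever the lens; pixels are square), "cx", "cy" (the principal point, pixels), "k1" (the pictures are not rectified: a ray, as slopes to the right and down, at radius r is drawn at 1 + k1 r^2 times it, then the intrinsics apply), "extrinsics" (4x4, takes a point from camera to world coordinates). Camera axes: x right, y down, z forward; pixel columns grow to the right and rows downward; lengths in m; the calibration is good to about 2 mm. A picture is of the moment at which its call begins.
- ctrl.hand_in(): hands the job in; it is judged then, once.
The state is a dict: "time_s": time; "q": joint angles; "dq": joint speeds; "joint_efforts": joint torques, N m; "eef_pos": TCP position; "eef_rot": TCP orientation; "wrist_force": force on the tool from outside, world axes, zero at the start; "torque": the same for the moment, N m; "opening": opening from 0.0 (shut) to 1.0 (fully open); "grasp_force": force on a finger pad.
Only numpy, scipy, OpenCV 4.12 (cv2) and the standard library are available. Lean on these libraries where they do the work, as an engineer would, in place of code of your own. Each camera call takes 0.05 s, during which the arm holds its last target. There are 200 camera calls.

## Working session

There is one attempt and no reset: what is moved stays moved. The work goes in short steps, Python scripts to look and compute and a tool call to move; the robot and the scene stay as the last step left them, time stands still between calls to the robot, and variables do not carry over. Pictures are saved under pics/ and viewed, at most 10 in all, crops included, and the job is handed in when it is done.

Besides the shell and the picture viewer there is one more tool, called after "Call:" as name(argument=value, ...) on one line, values as JSON. servo_tool: Moves the arm, as the interface text tells. Its arguments: {"type":"object","properties":{"series":{"type":"string"}},"required":["series"]}

```bash
mkdir -p pics; cat > h.py <<'E'
import numpy as np, cv2
from bench import ctrl
def cam(n):
    c=ctrl.camera(n); im=c["img"]; h,w=im.shape[:2]
    f=h/2/np.tan(np.radians(c["fovy"])/2)
    u,v=np.meshgrid(np.arange(w),np.arange(h))
    x=(u-c["cx"])/f; y=(v-c["cy"])/f
    a,b=x.copy(),y.copy()
    for _ in range(20):
        s=1+c["k1"]*(a*a+b*b); a,b=x/s,y/s
    z=c["z_map"]; P=np.stack([a*z,b*z,z],-1)@c["extrinsics"][:3,:3].T+c["extrinsics"][:3,3]
    P[z==0]=np.nan
    return im,P,c
E
python3 - <<'E'
from h import *
for n in("scene","top"):
    im,P,c=cam(n); cv2.imwrite(f"pics/{n}0.png",im[...,::-1]); np.save(n+"0.npy",P); np.save(n+"0i.npy",im)
print(c["extrinsics"]); print(ctrl.get_obs())
E
```

```text
[[ 0.0216365  -0.98471222  0.17284012  0.40665568]
 [-0.99972924 -0.01982931  0.01217587 -0.08601981]
 [-0.00856243 -0.17305677 -0.98487463  1.10455656]
 [ 0.          0.          0.          1.        ]]
{'time_s': 0.1, 'q': array([-1.53129293e+00,  1.81484311e-01,  1.60788063e+00,  5.74272438e-07,
        1.35380613e+00, -2.06317920e-01]), 'dq': array([ 0.0012997 , -0.00132282, -0.00275098,  0.00060798,  0.0002836 ,
        0.00051416]), 'joint_efforts': array([ 2.29159186e-04, -4.45878732e+01, -3.52234411e+01, -2.42030701e-04,
        4.23484962e-03,  2.43403326e-05]), 'eef_pos': array([ 0.1399171 , -0.55725594,  0.25547757]), 'eef_rot': array([-7.86438553e-04,  9.92455688e-01,  1.22601322e-01,  6.60285528e-05]), 'wrist_force': array([-0.68715934, -0.18575523, -0.74729902]), 'torque': array([ 0.02809414,  0.02287703, -0.04905555]), 'grasp_force': 0.0, 'opening': 0.9972580120778944}
```

View pics/scene0.png

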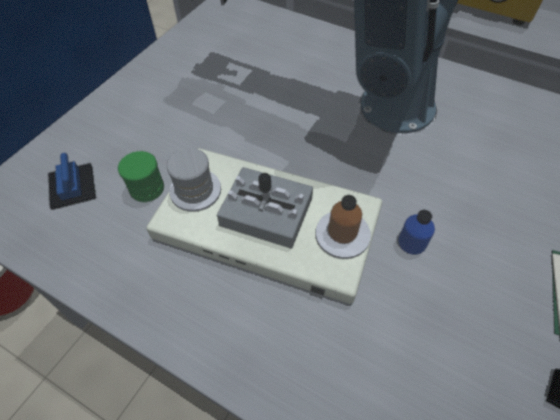

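View pics/top0.png

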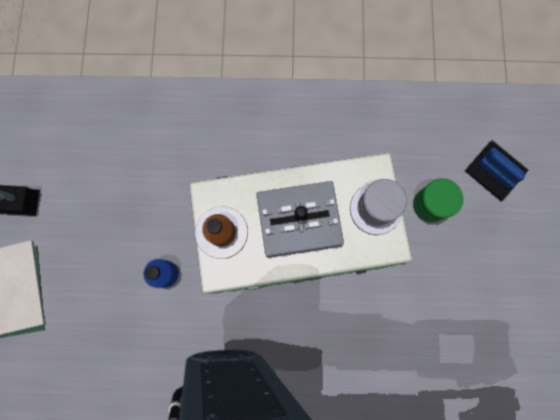

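The sieves are at top pixel (384,203), the bottle at (219,230) and the knob at (301,213). The blue bottle and green stack are decoys. I'll measure these next.

```bash
python3 - <<'E'
import numpy as np,cv2
P=np.load("top0.npy");im=np.load("top0i.npy").astype(int)
def pts(u0,u1,v0,v1,z0,z1):
    s=P[v0:v1,u0:u1].reshape(-1,3); return s[(s[:,2]>z0)&(s[:,2]<z1)]
def circ(n,s): 
    (c,r)=cv2.minEnclosingCircle(s[:,:2].astype(np.float32)); print(n,len(s),s.mean(0).round(4),np.round(c,4),round(r,4))
circ("knob",pts(280,325,190,235,.18,.21))
circ("sieve",pts(345,412,170,240,.155,.185))
circ("bottle",pts(190,250,200,260,.175,.21))
def rect(n,s):
    r=cv2.minAreaRect(s[:,:2].astype(np.float32)); b=cv2.boxPoints(r); print(n,len(s),np.round(r[0],4),np.round(r[1],4),r[2])
rect("housing",pts(245,355,170,265,.104,.116))
rect("base",pts(180,420,145,300,.052,.064))
Q=np.load("scene0.npy"); s=Q[165:200,250:280].reshape(-1,3); s=s[(s[:,2]>.155)&(s[:,2]<.23)]; print(s.mean(0),s.min(0),s.max(0))
E
```

```text
knob 142 [ 0.5591 -0.1205  0.1939] [ 0.5603 -0.1208] 0.0138
sieve 1502 [ 0.5933 -0.3015  0.1688] [ 0.5951 -0.3031] 0.0476
bottle 183 [0.5266 0.059  0.1911] [0.5274 0.0599] 0.0155
housing 4353 [ 0.5609 -0.1209] [0.1504 0.1803] 9.746906280517578
base 13292 [ 0.5628 -0.1451] [0.2745 0.5483] 10.014451026916504
[ 0.56815247 -0.11745564  0.18316821] [ 0.55131821 -0.13298771  0.15504314] [ 0.57743538 -0.10618256  0.19823273]
```

Call:
servo_tool(series="-0.3 0.513 -0.321 -0.03 0 0 -85.7;-0.3 0.513 -0.321 -0.03 0 0 -85.7;-0.3 0.513 -0.321 -0.03 0 0 -85.7;-0.3 0.513 -0.321 -0.03 0 0 -85.7;-0.3 0.513 -0.321 -0.03 0 0 -85.7;-0.3 0.513 -0.321 -0.03 0 0 -85.7;-0.3 0.513 -0.321 -0.03 0 0 -85.7;-0.3 0.513 -0.321 -0.03 0 0 -85.7;-0.3 0.513 -0.321 -0.03 0 0 -85.7;-0.3 0.513 -0.321 -0.03 0 0 -85.7;-0.3 0.513 -0.321 -0.03 0 0 -85.7;-0.3 0.513 -0.321 -0.03 0 0 -85.7")

```text
time_s: 1.1
eef_pos: [0.487, -0.1958, 0.281]
eef_rot: [-0.0, 0.642, 0.767, -0.0]
wrist_force: [0.5, -0.8, -0.7]
opening: 0.655
grasp_force: 0.0
```

Call:
servo_tool(series="-0.3 0 0 0 0 0 0;-0.3 0 0 0 0 0 0;-0.3 0 0 0 0 0 0")

```text
time_s: 1.35
eef_pos: [0.4857, -0.1976, 0.2805]
eef_rot: [-0.001, 0.644, 0.765, -0.0]
wrist_force: [-1.6, 0.7, -0.2]
opening: 0.648
grasp_force: 0.0
```

```bash
cat > d.py <<'E'
import sys
from h import *
from scipy.spatial.transform import Rotation as R
o=ctrl.get_obs();q=o["eef_rot"];r=R.from_quat([q[1],q[2],q[3],q[0]])
t=np.array([float(a) for a in sys.argv[1:4]]); a=np.radians(9.8)
y=np.array([np.cos(a),np.sin(a),0]);z=np.array([0,0,-1.]);x=np.cross(y,z)
T=R.from_matrix(np.stack([x,y,z],1))
print(o["time_s"],o["eef_pos"],"shift",(r.inv().apply(t-o["eef_pos"])).round(4),"turn",(r.inv()*T).as_rotvec(degrees=True).round(2),"tool x",r.as_matrix()[:,0].round(3))
E
python3 d.py 0.5603 -0.1207 0.179
```

```text
1.35 [ 0.48574325 -0.19756484  0.28047586] shift [0.063  0.0867 0.1014] turn [-0.07 -0.03 -0.01] tool x [-0.17   0.985  0.   ]
```

Call:
servo_tool(series="-0.3 0.063 0.087 0.03 0 0 0;-0.3 0.063 0.087 0.03 0 0 0;-0.3 0.063 0.087 0.03 0 0 0;-0.3 0.063 0.087 0.03 0 0 0;-0.3 0.063 0.087 0.03 0 0 0")

```text
time_s: 1.77
eef_pos: [0.5605, -0.1214, 0.2499]
eef_rot: [-0.001, 0.645, 0.765, -0.001]
wrist_force: [-0.4, -1.7, 0.9]
opening: 0.653
grasp_force: 0.0
```

```bash
python3 d.py 0.5603 -0.1207 0.179; python3 - <<'E'
from h import *
im,P,c=cam("scene"); cv2.imwrite("pics/s1.png",cv2.resize(im[100:260,180:380,::-1],None,fx=4,fy=3.75)[:600])
E
```

```text
1.7667 [ 0.56048749 -0.12142612  0.24986168] shift [0.0007 0.0001 0.0709] turn [-0.13 -0.05 -0.07] tool x [-0.169  0.986  0.001]
```

View pics/s1.png

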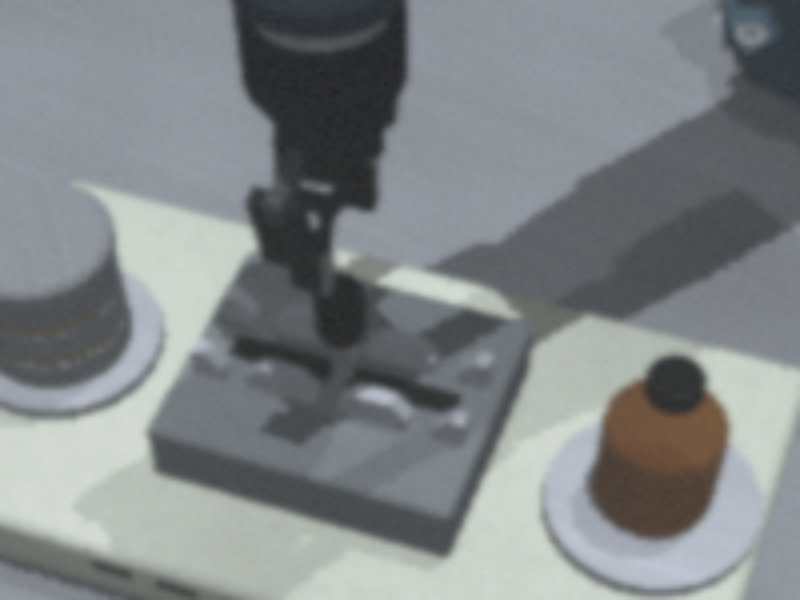

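The open fingers are above the knob, at about (340,310) in the crop. The sieves and bottle are clear of the gripper. Next I descend and close.

Call:
servo_tool(series="-0.3 0 0 0.025 0 0 0;-0.3 0 0 0.045 0 0 0;-0.3 0 0 0.06 0 0 0;-0.3 0 0 0.07 0 0 0;-0.3 0 0 0.07 0 0 0;0.8 0 0 0.07 0 0 0;0.8 0 0 0.07 0 0 0;0.8 0 0 0.07 0 0 0;0.8 0 0 0.07 0 0 0;0.8 0 0 0.07 0 0 0;0.8 0 0 0.07 0 0 0")

```text
time_s: 2.73
eef_pos: [0.5614, -0.1215, 0.1828]
eef_rot: [0.001, 0.644, 0.765, -0.0]
wrist_force: [-4.3, -0.8, 6.2]
opening: 0.305
grasp_force: 59.1
```

Call:
servo_tool(series="0.8 0 0 -0.01 0 0 0;0.8 0 0 -0.02 0 0 0;0.8 0 0 -0.03 0 0 0;0.8 0 0 -0.03 0 0 0;0.8 0 0 -0.03 0 0 0;0.8 0 0 -0.03 0 0 0")

```text
time_s: 3.23
eef_pos: [0.5611, -0.1208, 0.2108]
eef_rot: [0.0, 0.644, 0.765, 0.0]
wrist_force: [2.0, -0.2, -5.3]
opening: 0.307
grasp_force: 59.7
```

```bash
python3 - <<'E'
from h import *
im,P,c=cam("scene"); cv2.imwrite("pics/s2.png",cv2.resize(im[100:260,180:380,::-1],None,fx=4,fy=3.75)[:600])
E
```

```text
(no output)
```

View pics/s2.png

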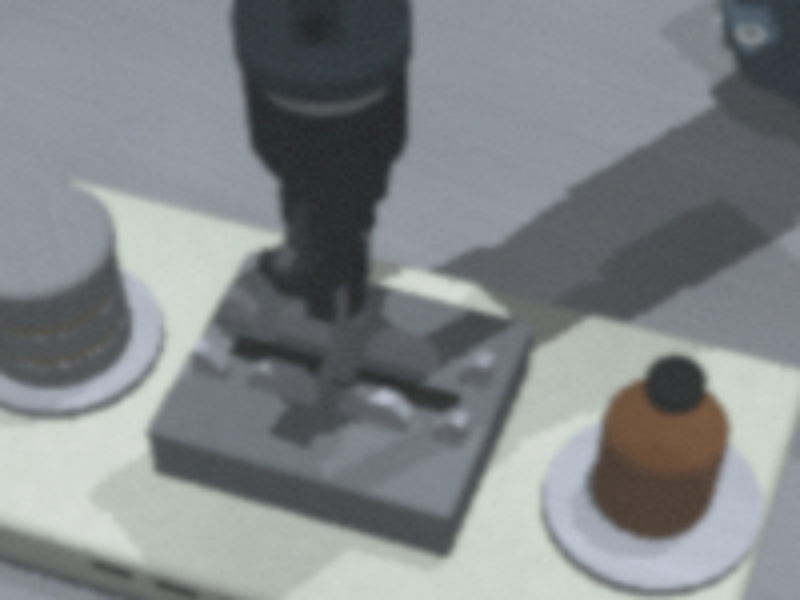

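The lever is lifted: its stem shows under the fingers at (340,330), and the downward pull is about 5 N. Sliding it to the sieves' side now.

Call:
servo_tool(series="0.8 -0.012 0 0 0 0 0;0.8 -0.024 0 0 0 0 0;0.8 -0.036 0 0 0 0 0;0.8 -0.048 0 0 0 0 0;0.8 -0.055 0 0 0 0 0;0.8 -0.055 0 0 0 0 0;0.8 -0.055 0 0 0 0 0;0.8 -0.055 0 0 0 0 0")

```text
time_s: 3.95
eef_pos: [0.5706, -0.1752, 0.2111]
eef_rot: [0.0, 0.644, 0.765, 0.0]
wrist_force: [2.7, 0.5, -5.1]
opening: 0.313
grasp_force: 59.7
```

Call:
servo_tool(series="0.8 0 0 0.008 0 0 0;0.8 0 0 0.016 0 0 0;0.8 0 0 0.022 0 0 0;0.8 0 0 0.026 0 0 0;0.8 0 0 0.026 0 0 0;0.8 0 0 0.026 0 0 0")

```text
time_s: 4.45
eef_pos: [0.5705, -0.1747, 0.1846]
eef_rot: [-0.0, 0.644, 0.765, 0.0]
wrist_force: [3.1, 0.7, -4.6]
opening: 0.309
grasp_force: 59.9
```

Lowered with no obstruction. Now I release and retreat straight up.

Call:
servo_tool(series="-0.3 0 0 0 0 0 0;-0.3 0 0 0 0 0 0;-0.3 0 0 0 0 0 0;-0.3 0 0 0 0 0 0;-0.3 0 0 0 0 0 0;-0.3 0 0 -0.03 0 0 0;-0.3 0 0 -0.07 0 0 0;-0.3 0 0 -0.11 0 0 0;-0.3 0 0 -0.14 0 0 0;-0.3 0 0 -0.14 0 0 0")

```text
time_s: 5.28
eef_pos: [0.5731, -0.1765, 0.3339]
eef_rot: [0.007, 0.644, 0.765, 0.001]
wrist_force: [1.1, -0.6, 2.3]
opening: 0.649
grasp_force: 0.0
```

Call:
servo_tool(series="-0.3 0.03 -0.04 0 0 0 0;-0.3 0.05 -0.08 0 0 0 0;-0.3 0.05 -0.12 0 0 0 0;-0.3 0.05 -0.16 0 0 0 0;-0.3 0.05 -0.19 0 0 0 0;-0.3 0.05 -0.19 0 0 0 0;-0.3 0.05 -0.19 0 0 0 0;-0.3 0.05 -0.19 0 0 0 0")

```text
time_s: 5.95
eef_pos: [0.375, -0.1584, 0.3255]
eef_rot: [0.001, 0.645, 0.765, 0.0]
wrist_force: [0.4, 0.1, 0.3]
opening: 0.652
grasp_force: 0.0
```

```bash
python3 - <<'E'
from h import *
im,P,c=cam("top"); cv2.imwrite("pics/t3.png",cv2.resize(im[130:310,170:430,::-1],None,fx=3,fy=3))
def pts(u0,u1,v0,v1,z0,z1):
    s=P[v0:v1,u0:u1].reshape(-1,3); return s[(s[:,2]>z0)&(s[:,2]<z1)]
for n,a in dict(knob=(300,350,180,235,.17,.24),sieve=(350,412,170,240,.155,.185),bottle=(190,250,200,260,.175,.21)).items():
    s=pts(*a); print(n,len(s),np.round(cv2.minEnclosingCircle(s[:,:2].astype(np.float32))[0],4) if len(s) else 0,np.median(s,0).round(4))
E
```

```text
knob 154 [ 0.5695 -0.1734] [ 0.5676 -0.1729  0.1945]
sieve 1499 [ 0.5948 -0.3029] [ 0.5932 -0.3015  0.169 ]
bottle 184 [0.5273 0.0596] [0.5266 0.0588 0.1913]
```

View pics/t3.png

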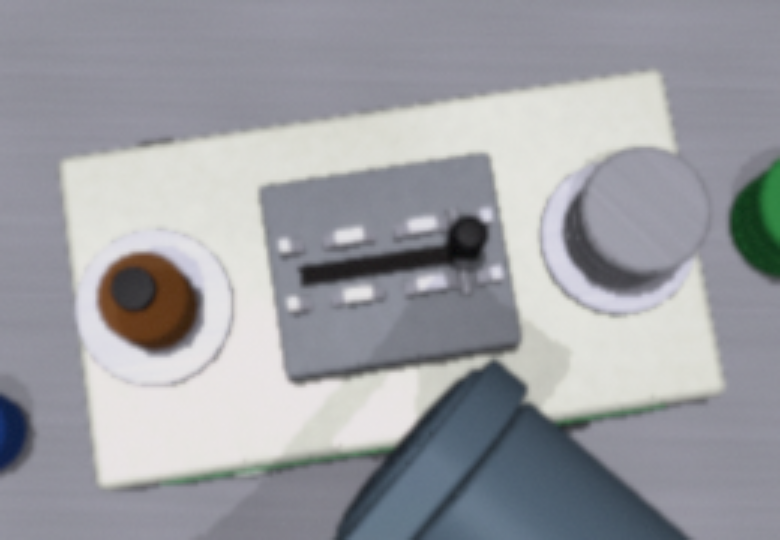

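The knob at crop (467,238) is in the end notch on the sieves' side. It is fully down: its top is at 0.194 m, the same as at the start. The sieves and bottle have not moved.

```bash
python3 -c "
from bench import ctrl
print(ctrl.hand_in())"
```

```text
the job is handed in; nothing more can be done
None
```

The lever is let go and fully down in the end notch on the sieves' side, the sieves and bottle have not moved, and the job was handed in at about 6 s.

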